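# Take the lamp bar out of the pastry case

### The arm

A 6-joint arm with a two-finger parallel gripper is mounted at the origin on the work surface. World frame = base frame: x ahead of the robot, y to its left, z up, the work surface at z = 0. Lengths are in m, angles in rad, forces in N, time in s.
With the tool pointing down it reaches from about 0.375 to 0.9 m from the base axis. Payload 3.1 kg.
Tool frame: the origin (TCP) lies midway between the tips of the shut fingers; the grasp point (between the pads) lies 19 mm behind it; z points along the fingers, y is the line along which they close (so a half turn about z gives the same grasp; the last joint's range is limited). The gripper opens to 85 mm and grips with 20 to 120 N. Pads are 22 mm wide; open, the fingers measure 114 mm over their backs; the gripper's body (76 mm by 85 mm) begins 54 mm behind the grasp point. The pads swing forward as they close: fully open they stand 13 mm farther back than shut.
Start: joints at [1.099, 0.527, 1.433, -0, 1.181, -0.178], TCP at [0.181, 0.598, 0.231] pointing down, gripper open.
Joint ranges: [-3.08, 3.08], [-0.75, 2.2], [0.22, 2.44], [-1.43, 4.57], [0, 2.65], [-2.85, 2.85]. Speed limits (rad/s): [2.79, 2.79, 3.14, 3.14, 3.14, 3.14].

### API

Orientations are given as a unit quaternion [x, y, z, w].
In Python, from station import manip gives the robot as it stands.
- The arm moves only by the tool drive_tool, never from a script. Its argument "motion" is a list that holds one entry, the list of rows, each a list of 5 numbers: the finger opening in mm, from 0 to 85.4, then the shift along the tool's x, y, z in units of 30 mm (1.0 is 30 mm), then the turn about the tool's z in units of 8 degrees (1.0 is 8 degrees). In form: [[[fingers, x, y, z, yaw], ...]]. A call has 1 to 10 rows; each row is the pose to reach, as a shift and turn from the pose commanded when the call began, along the tool's axes at that moment; what a row does not reach only later rows make up. A row lasts 1/10 s, in which the tool goes at most 50 mm and 8.59 degrees, less where a joint would pass 70% of its speed; a pose out of reach is approached as far as the arm can. A call with a gripper value outside its range is refused whole. The fingers move at their own pace and stop on an object; "squeeze" is the grip in N (left out, the last holds). Time passes only in rows, so rows that repeat a pose let the fingers close. It gives the time, the measured TCP pose, the force, the opening and the grip force at its end, in the units of the state.
- manip.sense(): the state, without advancing time (a new reading comes with each control period).
- manip.snapshot(name): name is "side" or "top"; returns the picture (384x512x3 uint8, red, green, blue); there is no depth.
- manip.camera_model(name): a dict with "fov_y" (degrees; the focal length in pixels is half the picture's height over the tangent of half this angle, whatever the lens; pixels are square), "cx", "cy" (the principal point, pixels), "k1" (the pictures are not rectified: a ray, as slopes to the right and down, at radius r is drawn at 1 + k1 r^2 times it, then the intrinsics apply), "origin" and "orientation" of the camera in the world. Camera axes: x right, y up, looking along -z (the intrinsics and any distortion apply to the point x, -y, -z); pixel columns grow to the right and rows downward; lengths in m; the calibration is good to about 2 mm. A picture is of the moment at which its call begins. camera_model takes no time and is no camera call.
- manip.sign_off(): hands the job in; it is judged then, once.
The state is a dict: "t": time; "q": joint angles; "qd": joint speeds; "tau": joint torques, N m; "tcp_pos": TCP position; "tool_rot": TCP orientation; "force": force on the tool from outside, world axes, zero at the start; "ft_torque": the same for the moment, N m; "finger_gap": opening from 0.0 (shut) to 1.0 (fully open); "gripper_force": force on a finger pad.
Only numpy, scipy, OpenCV 4.12 (cv2) and the standard library are available. Lean on these libraries where they do the work, as an engineer would, in place of code of your own. Each camera call takes 0.05 s, during which the arm holds its last target. There are 200 camera calls.

### The job

The lamp bar in the pastry case has to come out for replacement. Switch it off first by setting the dimmer lever on the grey box at the end of the case upright, its off position, and leave it there; then take the lamp bar out of its saddles and up through the open half of the glass top, tilting it because it is longer than the opening, without knocking the glass top or disturbing the pastries and the other things on the counter. Finish while still holding the lamp bar in the gripper, still, with its whole length at least 5 cm above the top of the case.

Things in the scene. Friction and masses are not known exactly. Their poses are not given: they have to be found in the camera images.
- case: Low pastry case, glass walls, black steel frame, fixed: 290 (its x) by 520 (its y) by 190 mm high. Origin at the centre of its underside, z up, yaw within 0.15 rad. Frame and walls 15 mm thick. Case floor 30 mm above the counter. The -y half is roofed by the glass top, the +y half is open. A grey box (150 x 148 x 96 mm high, centred at x -30, y -335 mm) at its -y end carries the lever.
- pane: Glass top of the case (fixed pane, with the sliding pane already pushed fully back over it; black strip along its free edge). Same frame as case: spans x -130 to 130, y -245 to 0, z 174 to 190 mm. Does not move. A light touch is harmless, a knock over 15 N is not.
- opening (a point): Centre of the open half of the top, level with the frame's top (190 mm), 122.5 mm from the case's centre along its +y. Clear opening: 260 mm along the case's x, 245 mm along its y, from the pane's edge (y = 0 in the case frame) to the end frame (y = 245 mm).
- lever (a joint): Dimmer lever's angle; hinge along the case's y axis. 0 = upright = off. Positive: leans to the case's +x, away from the robot, warm light, brighter the further it leans; negative: to -x, cool light. Stops at -0.75 and 0.75. Starts leaning away, 0.35 to 0.7. Stiff (0.12 N m, about 2 N at the grip), stays where left. Within 0.12 of upright counts as off.
- lever_hinge (a point): The lever's hinge point on the grey box's top, 100 mm above the counter, at x -30, y -350 mm in the case frame; the case's end wall (190 mm high) is 90 mm away on its +y side.
- lever_tip (a point): Point on the lever's black cylindrical grip, 70 mm from the hinge along the lever. The grip is 22 mm in diameter and runs from 50 to 84 mm from the hinge; below it is a 10 mm rod.
- lamp: Lamp bar: straight aluminium bar 360 mm long (its y axis), 24 mm wide (x), 24 mm high, white diffuser below, black end caps, 0.13 to 0.21 kg, balanced at mid-length. Origin at mid-length on its underside. Starts level along the case's y axis, at x = 0 of the case, underside 100 mm above the counter, loose in two open-topped saddles.
- lamp_end_open (a point): Centre of the lamp bar's end face at its +y end, under the opening at the start.
- lamp_end_covered (a point): Centre of the lamp bar's end face at its -y end; at the start 135 to 165 mm of the bar on this side lie under the glass top.
- lamp_mid (a point): Centre of the lamp bar, 12 mm above its underside; at the start at y 15 to 45 mm of the case. The saddles are U clips at y = -40 and y = 130 mm of the case, 14 mm long along y, 34 mm wide outside, on thin posts; their lips rise 10 mm up the bar's sides with 2 mm play, so the bar lifts straight out.
- bun_a: round bun, 72 mm across, 42 mm high, loose on the case floor; origin at the centre of its underside. Leave it alone.
- bun_b: round bun as bun_a; origin at the centre of its underside. Leave it alone.
- bun_c: round bun as bun_a; origin at the centre of its underside. Leave it alone.
- croissant: croissant 120 x 52 x 46 mm, loose on the case floor; all pastries stay below 78 mm above the counter; origin at the centre of its underside. Leave it alone.
- tongs: steel bread tongs lying on the counter, 210 mm long, 16 mm high; origin at the centre of its underside. Leave it alone.
- cookie_jar: amber glass jar on the counter, 84 mm across, 130 mm high; origin at the centre of its underside. Leave it alone.
- ticket: price ticket in a small wooden foot, 70 mm wide, 65 mm high, on the counter; origin at the centre of its underside. Leave it alone.
- twist: twisted loaf 200 mm long, 50 mm high, on the counter beyond the grey box; origin at the centre of its underside. Leave it alone.

How it is judged:
On the way, in this order (a step that is already met when the one before it is completed fails the run):
1. The lever stands upright, at off (value of joint lever between -0.12 and 0.12 rad and velocity of joint lever between -0.15 and 0.15 rad/s), for 0.3 s.
2. The lamp bar passes tilted through the opening: its leading end above the frame, its other end still below the glass top (z of lamp_end_open in the frame of case above 0.205 m and z of lamp_end_covered in the frame of case below 0.175 m), for 0.05 s.
At the end, for the whole second after the job is handed in: The gripper holds the lamp bar still (under 4 cm/s), both its ends at least 40 mm above the top of the case, nothing else carrying it, and the lever is still within 0.12 rad of upright (z of each of lamp_end_open, lamp_end_covered in the frame of case above 0.23 m and contact force between the fingers and lamp above 3 N and contact force between lamp and case below 0.1 N and linear speed of lamp below 0.04 m/s and value of joint lever between -0.12 and 0.12 rad); the arm keeps its last pose, push and grip.
It fails at once if The lamp bar is taken from its saddles while the lever is not at off (distance of lamp_mid from where it was at the start of the episode above 0.03 m and not (value of joint lever between -0.12 and 0.12 rad)).
It fails at once if The glass top is knocked with more than 15 N (contact force between any of lamp, the arm, the fingers and pane above 15 N).
It fails at once if A pastry or another thing on the counter is moved by more than 3 cm (distance of any of bun_a, bun_b, bun_c, croissant, tongs, cookie_jar, ticket, twist from where it was at the start of the episode above 0.03 m).
It also fails if it takes over 51 s, if anything falls off the work surface, if the arm or the gripper's body presses on something with over 40 N, if the wrist force passes 120 N, or if a joint passes its speed limit or range.

## Working session

There is one attempt and no reset: what is moved stays moved. The work goes in short steps, Python scripts to look and compute and a tool call to move; the robot and the scene stay as the last step left them, time stands still between calls to the robot, and variables do not carry over. Pictures are saved under pics/ and viewed, at most 10 in all, crops included, and the job is handed in when it is done.

Besides the shell and the picture viewer there is one more tool, called by a JSON object that holds its "fn" and its "kwargs", one argument or row to a line. drive_tool: Moves the arm, as the interface text tells. Its arguments: {"type":"object","properties":{"motion":{"type":"array","items":{"type":"array","items":{"type":"array","items":{"type":"number"}}}},"squeeze":{"type":"number"}},"required":["motion"]}

```bash
mkdir -p pics; ls; python3 - <<'E'
from station import manip
import cv2
for n in ("top","side"):
    print(manip.camera_model(n))
    cv2.imwrite(f"pics/{n}0.png",cv2.resize(manip.snapshot(n)[:,:,::-1],(768,576),interpolation=cv2.INTER_CUBIC))
s=manip.sense();print(s)
E
```

```text
pics
{'fov_y': 52.97498650644211, 'cx': 258.2939923685814, 'cy': 180.39019858834118, 'k1': -0.06840005496680511, 'origin': array([ 0.33501238, -0.05787415,  1.24103232]), 'orientation': array([-0.04924167,  0.03778274,  0.70946371, -0.70200354])}
{'fov_y': 49.90967796215363, 'cx': 253.38681728802206, 'cy': 192.08333630400253, 'k1': -0.003486454176529425, 'origin': array([ 0.34989707, -0.79949312,  1.03852397]), 'orientation': array([ 0.34525884, -0.02371379, -0.08653032,  0.93420902])}
{'t': 0.1, 'q': array([ 1.09849602e+00,  5.28367464e-01,  1.43379251e+00,  6.49741460e-06,
        1.18140907e+00, -1.78492850e-01]), 'qd': array([ 1.54196901e-03, -7.33729104e-04, -1.76464333e-03,  1.71752887e-04,
        4.14743857e-04,  3.02593958e-05]), 'tau': array([-2.15105542e-04, -4.43306279e+01, -1.78586143e+01, -2.73510423e-04,
        3.84371640e-03,  1.16918289e-05]), 'tcp_pos': array([0.18066229, 0.59763557, 0.23042917]), 'tool_rot': array([ 1.46377068e-01,  9.89228375e-01, -9.35379107e-04, -3.18757692e-04]), 'force': array([-0.37233386,  0.54125689, -0.55505649]), 'ft_torque': array([-0.01217185,  0.04664704,  0.00664242]), 'gripper_force': 0.0, 'finger_gap': 1.0034928589718697}
```

View pics/top0.png

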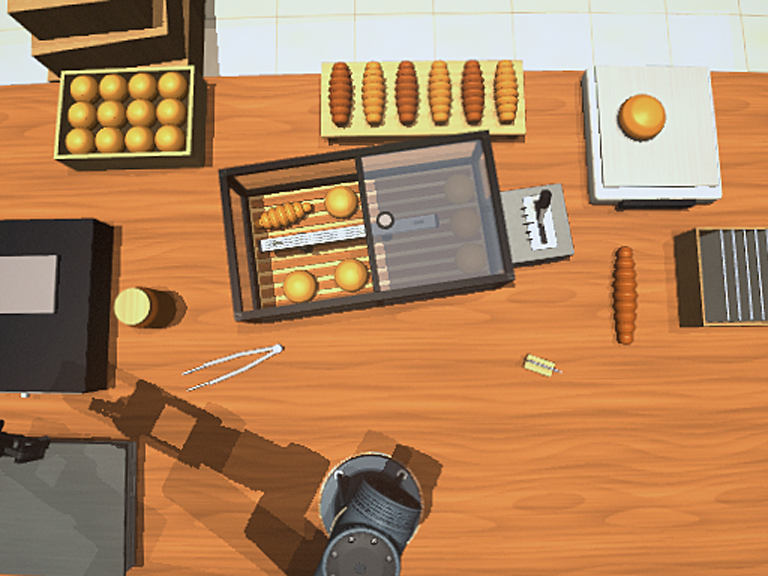

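View pics/side0.png

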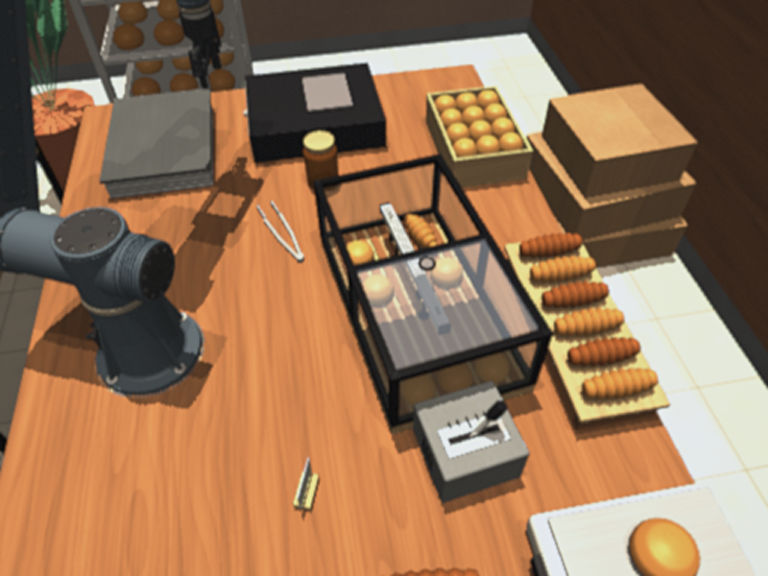

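The top view shows the case outline with corners near (220,170), (488,132), (513,282) and (238,320). The lamp runs from (262,245) to (436,220), and the lever knob is at (545,200), leaning away from the robot. The side view shows the same layout. Next I'll measure.

```bash
cat > h.py <<'E'
import numpy as np, cv2
from scipy.spatial.transform import Rotation as R
def ray(m,px):
    px=np.atleast_2d(px).astype(float); f=192/np.tan(np.radians(m["fov_y"])/2)
    K=np.array([[f,0,m["cx"]],[0,f,m["cy"]],[0,0,1.]])
    u=cv2.undistortPoints(px[:,None],K,np.array([m["k1"],0,0,0,0]))[:,0]
    d=np.c_[u[:,0],-u[:,1],-np.ones(len(u))]
    return m["origin"],R.from_quat(m["orientation"]).apply(d)
def plane(m,px,z):
    o,d=ray(m,px); return o+d*((z-o[2])/d[:,2])[:,None]
def rows(s,p,ang):
    "units from the present pose to TCP p, with tool y at world angle ang"
    r=R.from_quat(s["tool_rot"]); d=r.inv().apply(np.array(p)-s["tcp_pos"])/.03
    ty=r.apply([0,1,0]); a=np.degrees(np.arctan2(ty[1],ty[0])-ang); a=(a+90)%180-90
    return np.round(np.r_[d,a/8],2)
E
python3 - <<'E'
from h import *
from station import manip
m=manip.camera_model("top"); im=manip.snapshot("top")
# dark frame mask -> points on z=.19
dark=(im.max(2)<60).astype(np.uint8)
n,lab,st,_=cv2.connectedComponentsWithStats(dark)
best=max((st[i,4],i) for i in range(1,n) if 140<st[i,0]<160 and st[i,1]>75); print(st[best[1]])
ys,xs=np.nonzero(lab==best[1])
box=np.array([[220,170],[488,132],[513,282],[238,320]])/1.5
c=plane(m,box,.19)[:,:2]; print("corners",c.round(3)); print("len",np.linalg.norm(np.roll(c,-1,0)-c,axis=1).round(3))
# silhouette edges: outermost dark pixel per column (far) / per row (left,right)
M=lab==best[1]
def fit(p):
    p=plane(m,p,.19)[:,:2].astype(np.float32); return cv2.fitLine(p,cv2.DIST_HUBER,0,.002,.001).ravel()
far=fit([(x,np.nonzero(M[:,x])[0].min()-.5) for x in range(160,320)])
left=fit([(np.nonzero(M[y])[0].min()-.5,y) for y in range(122,205)])
ri=fit([(np.nonzero(M[y])[0].max()+.5,y) for y in range(95,120)])
def X(a,b):
    t=np.linalg.solve(np.c_[a[:2],-b[:2]],b[2:]-a[2:]); return a[2:]+t[0]*a[:2]
FL,FR=X(far,left),X(far,ri); print("FL,FR",FL,FR,np.linalg.norm(FL-FR))
e=(FL-FR)/np.linalg.norm(FL-FR); yaw=np.arctan2(-e[0],e[1]); ex=np.array([e[1],-e[0]])
C=(FL+FR)/2-.145*ex; print("centre",C,"yaw",yaw,"left-yaw",np.arctan(left[1]/left[0]))
loc=lambda p:np.c_[(p[:,:2]-C)@ex,(p[:,:2]-C)@e].round(4)
print("lamp ends top px local",loc(plane(m,np.array([[262,245],[436,220]])/1.5,.124)))
ms=manip.camera_model("side")
print("side lamp ends",loc(plane(ms,np.array([[386,207],[440,328]])/1.5,.124)))
print("side rim corners local",loc(plane(ms,np.array([[318,185],[438,159],[549,329],[390,378]])/1.5,.19)))
print("knob local top",loc(plane(m,np.array([[545,197]])/1.5,.16)),"side",loc(plane(ms,np.array([[497,411]])/1.5,.16)))
np.savez("case.npz",C=C,yaw=yaw)
s=manip.sense(); W=lambda x,y:C+x*ex+y*e
print("hinge",W(-.03,-.35))
print("to above mid",rows(s,[*W(0,0),.30],yaw),"above lever",rows(s,[*W(-.005,-.35),.26],yaw))
big=cv2.resize(im[70:230,140:400,::-1],None,fx=3,fy=3,interpolation=cv2.INTER_CUBIC); cv2.imwrite("pics/crop1.png",big)
E
```

```text
[ 146   87  191  119 1822]
corners [[ 0.661  0.275]
 [ 0.728 -0.235]
 [ 0.442 -0.271]
 [ 0.377  0.233]]
len [0.513 0.288 0.508 0.287]
FL,FR [0.6613048  0.28013214] [ 0.7315729  -0.23343527] 0.5183523
centre [0.55277735 0.00369215] yaw 0.13597926 left-yaw 0.21237451
lamp ends top px local [[ 0.0021  0.2045]
 [ 0.0006 -0.142 ]]
side lamp ends [[ 0.0031  0.1962]
 [-0.007  -0.1487]]
side rim corners local [[-0.1332  0.2384]
 [ 0.1373  0.2371]
 [ 0.1454 -0.2547]
 [-0.1415 -0.2607]]
knob local top [[ 0.0071 -0.3525]] side [[ 0.0061 -0.3553]]
hinge [ 0.5705005  -0.34714383]
to above mid [-17.6  -15.36  -2.29   8.17] above lever [-22.31 -26.04  -0.94   8.17]
```

View pics/crop1.png

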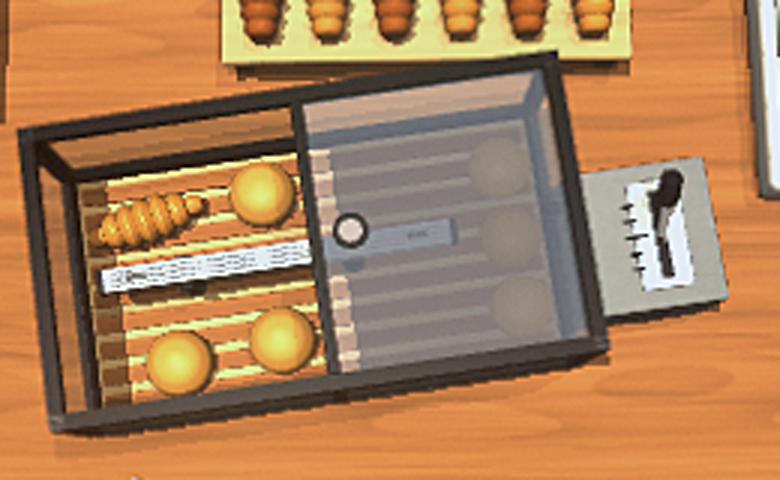

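The crop agrees with the measurements. The case centre is about (0.553, 0.00) with a yaw of 0.136. The lamp's middle is at about y = 0.03 and x = 0 in the case frame, and the lever leans about 0.55 rad. Now I'll move across the case at height.

{"fn": "drive_tool", "kwargs": {
  "motion": [
    [[85, -2, -1.5, -1.6, 1], [85, -4, -3, -2.3, 2], [85, -5.5, -4.7, -2.3, 3], [85, -7, -6, -2.3, 4], [85, -8.5, -7.2, -2.3, 5], [85, -10, -8.5, -2.3, 6], [85, -11.5, -10, -2.3, 7], [85, -13, -11.3, -2.3, 8], [85, -15, -13, -2.3, 8.2], [85, -16, -14, -2.3, 8.2]]
  ]
}}

```text
t: 1.15
tcp_pos: [0.4415, 0.1844, 0.2991]
tool_rot: [0.659, 0.752, 0.0, -0.0]
force: [0.3, 0.9, -0.2]
finger_gap: 0.997
gripper_force: 0.0
```

```bash
cat >> h.py <<'E'
_c=np.load("case.npz"); yaw=float(_c["yaw"]); EX=np.array([np.cos(yaw),np.sin(yaw)]); EY=np.array([-EX[1],EX[0]])
C=_c["C"]-.003*EY
def go(s,x,y,z): return rows(s,[*(C+x*EX+y*EY),z],yaw)
def local(s): return np.r_[(s["tcp_pos"][:2]-C)@EX,(s["tcp_pos"][:2]-C)@EY,s["tcp_pos"][2]].round(4)
E
python3 -c "
from h import *
from station import manip
s=manip.sense(); print(s['t'],local(s),s['q'].round(2),go(s,0,-.35,.26))"
```

```text
1.15 [-0.0857  0.1972  0.2991] [0.16 0.24 1.7  0.   1.2  0.03] [-18.23   2.94   1.3   -0.03]
```

{"fn": "drive_tool", "kwargs": {
  "motion": [
    [[85, -1.5, 0.3, 0, 0], [85, -3, 0.6, 0, 0], [85, -4.5, 0.9, 0, 0], [85, -6, 1.2, 0, 0], [85, -7.5, 1.5, 0, 0], [85, -9, 1.8, 0, 0], [85, -10.5, 2.1, 0, 0], [85, -12, 2.4, 0, 0], [85, -13.5, 2.7, 0, 0], [85, -15, 2.9, 0, 0]]
  ]
}}

```text
t: 2.15
tcp_pos: [0.5868, -0.2501, 0.2986]
tool_rot: [0.659, 0.752, 0.0, -0.0]
force: [1.2, 0.4, 0.4]
finger_gap: 0.996
gripper_force: 0.0
```

```bash
python3 -c "
from h import *
from station import manip
s=manip.sense(); print(s['t'],local(s),s['q'].round(2),go(s,0,-.35,.14))"
```

```text
2.15 [-0.0007 -0.253   0.2986] [-0.58  0.48  1.32  0.    1.34 -0.71] [-3.24  0.04  5.29 -0.03]
```

{"fn": "drive_tool", "kwargs": {
  "motion": [
    [[85, -1.5, 0, 0, 0], [85, -2.8, 0, 0, 0], [85, -3.2, 0, 0.8, 0], [85, -3.2, 0, 1.8, 0], [85, -3.2, 0, 2.8, 0], [85, -3.2, 0, 3.6, 0], [85, -3.2, 0, 4.3, 0], [85, -3.2, 0, 4.9, 0], [85, -3.2, 0, 5.3, 0], [85, -3.2, 0, 5.3, 0]]
  ]
}}

```text
t: 3.15
tcp_pos: [0.5978, -0.3425, 0.1376]
tool_rot: [0.659, 0.752, -0.0, -0.002]
force: [-0.2, -0.4, 1.0]
finger_gap: 0.992
gripper_force: 0.0
```

```bash
python3 -c "
from h import *
from station import manip
s=manip.sense(); print(s['t'],local(s),s['force'],go(s,-.03,-.35,.14))
cv2.imwrite('pics/s1.png',cv2.resize(manip.snapshot('side')[200:350,230:400,::-1],None,fx=3,fy=3))"
```

```text
3.15 [-0.0023 -0.3461  0.1376] [-0.17966815 -0.40854615  0.9939033 ] [-0.13 -0.92 -0.08 -0.03]
```

View pics/s1.png

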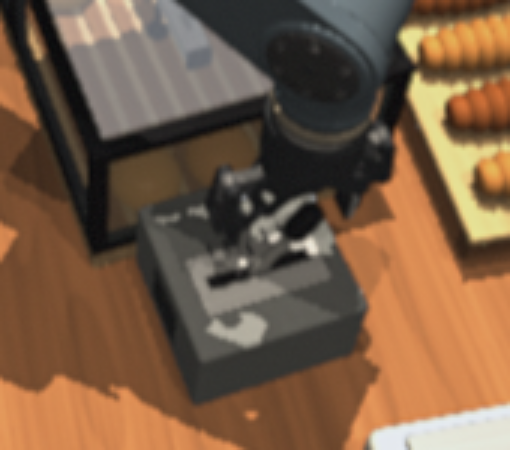

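The fingers straddle the knob, which is at (305,215) in the crop. I'll push it upright and then centre it by closing.

{"fn": "drive_tool", "kwargs": {
  "motion": [
    [[50, 0, 0, 0, 0], [40, 0, 0, 0, 0], [35, 0, 0, 0, 0], [30, 0, -0.2, 0, 0], [28, 0, -0.4, 0, 0], [26, 0, -0.6, 0, 0], [26, 0, -0.8, 0, 0], [24, 0, -0.92, 0, 0], [22, 0, -0.92, 0, 0], [20, 0, -0.92, 0, 0]]
  ],
  "squeeze": 20
}}

```text
t: 4.2
tcp_pos: [0.5722, -0.3473, 0.1407]
tool_rot: [0.659, 0.752, 0.0, 0.001]
force: [1.2, 0.1, 5.3]
finger_gap: 0.254
gripper_force: 19.2
```

{"fn": "drive_tool", "kwargs": {
  "motion": [
    [[20, 0, 0, 0, 0], [20, 0, 0, 0, 0], [20, 0, 0, 0, 0]]
  ]
}}

```text
t: 4.5
tcp_pos: [0.5722, -0.3473, 0.1407]
tool_rot: [0.659, 0.752, 0.0, 0.001]
force: [1.9, 1.0, 5.4]
finger_gap: 0.251
gripper_force: 19.2
```

```bash
python3 -c "
from h import *
from station import manip
s=manip.sense(); print(s['t'],local(s),s['force'],s['finger_gap']*85.4,s['gripper_force'],go(s,-.03,-.35,.14))
cv2.imwrite('pics/s2.png',cv2.resize(manip.snapshot('side')[200:350,230:400,::-1],None,fx=3,fy=3))"
```

```text
4.5 [-0.0283 -0.3474  0.1407] [1.87843678 1.04368763 5.44217312] 21.474280660331484 19.156262576580048 [-0.09 -0.06  0.02 -0.03]
```

View pics/s2.png

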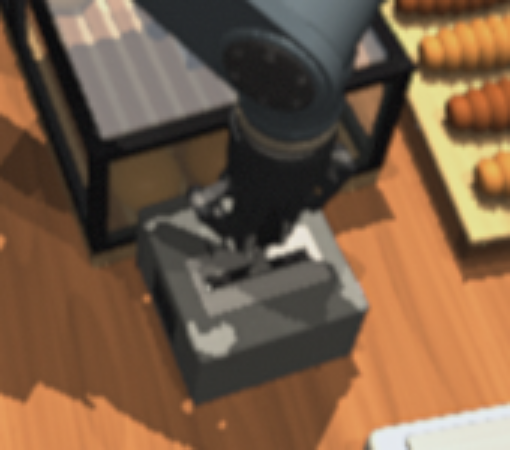

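{"fn": "drive_tool", "kwargs": {
  "motion": [
    [[40, 0, 0, 0, 0], [55, 0, 0, 0, 0], [70, 0, 0, 0, 0], [80, 0, 0, -0.5, 0], [85, 0, 0, -1.5, 0], [85, 0, 0, -3, 0], [85, 0, 0, -4.5, 0], [85, 1, 0, -5.3, 0], [85, 2.5, 0.2, -5.3, 0], [85, 4, 0.4, -5.3, 0]]
  ]
}}

```text
t: 5.55
tcp_pos: [0.568, -0.2263, 0.3016]
tool_rot: [0.66, 0.752, 0.0, 0.002]
force: [0.1, 0.5, -0.6]
finger_gap: 0.996
gripper_force: 0.0
```

{"fn": "drive_tool", "kwargs": {
  "motion": [
    [[85, 1.5, 0.1, 0, 0], [85, 3, 0.2, 0, 0], [85, 4.5, 0.3, 0, 0], [85, 6, 0.4, 0, 0], [85, 7.5, 0.5, 0, 0], [85, 9, 0.6, 0, 0], [85, 10.5, 0.6, 0, 0], [85, 12, 0.6, 0, 0], [85, 13, 0.6, 0, 0], [85, 13.4, 0.6, 0, 0]]
  ]
}}

```text
t: 6.55
tcp_pos: [0.5319, 0.177, 0.3001]
tool_rot: [0.658, 0.753, 0.0, 0.0]
force: [0.9, 0.1, -0.0]
finger_gap: 0.998
gripper_force: 0.0
```

```bash
python3 -c "
from h import *
from station import manip
s=manip.sense(); print(s['t'],local(s),s['force'],go(s,.001,.175,.096),s['q'].round(2))
a=manip.snapshot('side'); b=manip.snapshot('top')
cv2.imwrite('pics/s3.png',np.hstack([cv2.resize(a[230:350,250:370,::-1],(390,390)),cv2.resize(b[110:190,320:400,::-1],(390,390))]))"
```

```text
6.55 [0.0028 0.1775 0.3001] [ 0.86211143  0.073285   -0.04119776] [-0.09 -0.07  6.8  -0.  ] [ 0.12  0.37  1.51  0.    1.26 -0.01]
```

View pics/s3.png

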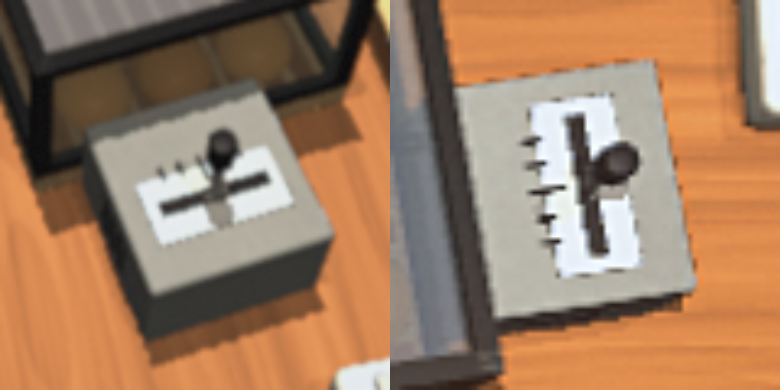

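The lever looks upright, with the knob at (222,148) in the side crop and (617,163) in the top crop. I'll check its angle by triangulation.

```bash
python3 -c "
from h import *
from station import manip
mt,ms=manip.camera_model('top'),manip.camera_model('side')
o1,d1=ray(mt,[366.6,143.4]);o2,d2=ray(ms,[318.3,275.5]);d1,d2=d1[0],d2[0]
t=np.linalg.lstsq(np.c_[d1,-d2],o2-o1,rcond=None)[0];p=o1+t[0]*d1;q=o2+t[1]*d2
L=lambda p:((p[:2]-C)@EX,(p[:2]-C)@EY,p[2])
print(L(p),L(q));h=plane(mt,[360.6,147.9],.098)[0];print('hinge',L(h))
print('lever angle',np.arctan2(L((p+q)/2)[0]-L(h)[0],L((p+q)/2)[2]-.1))
b=manip.snapshot('top');print(b.shape)
import json
cv2.imwrite('pics/t4.png',cv2.resize(b[70:230,130:330,::-1],None,fx=3.5,fy=3.5))"
```

```text
(np.float64(-0.030603383754334353), np.float64(-0.3498812362772095), np.float64(0.16827923683727986)) (np.float64(-0.027846596504945954), np.float64(-0.35039221004887783), np.float64(0.16892958212658404))
hinge (np.float64(-0.0289476471895954), np.float64(-0.35033781890163895), np.float64(0.09800000000000009))
lever angle -0.004042618124513824
(384, 512, 3)
```

The lever is upright at about 0.00 rad, and the frame check agrees to within 1 mm. Now I'll go down to the lamp bar.

{"fn": "drive_tool", "kwargs": {
  "motion": [
    [[70, -0.1, -0.07, 1.2, 0], [60, -0.1, -0.07, 2.4, 0], [60, -0.1, -0.07, 3.6, 0], [60, -0.1, -0.07, 4.6, 0], [60, -0.1, -0.07, 5.4, 0], [60, -0.1, -0.07, 6, 0], [60, -0.1, -0.07, 6.4, 0], [60, -0.1, -0.07, 6.7, 0], [60, -0.1, -0.07, 6.7, 0], [60, -0.1, -0.07, 6.7, 0]]
  ]
}}

```text
t: 7.7
tcp_pos: [0.5317, 0.1707, 0.0986]
tool_rot: [0.659, 0.752, 0.0, 0.0]
force: [0.5, -0.3, -0.0]
finger_gap: 0.704
gripper_force: 0.0
```

```bash
python3 -c "
from h import *
from station import manip
s=manip.sense(); print(s['t'],local(s),s['force'],go(s,.001,.175,.096))
cv2.imwrite('pics/s5.png',cv2.resize(manip.snapshot('side')[90:250,200:370,::-1],None,fx=3.5,fy=3.5))"
```

```text
7.7 [0.0018 0.1713 0.0986] [ 0.49046457 -0.31920733 -0.03804086] [ 0.12 -0.03  0.09 -0.03]
```

View pics/s5.png

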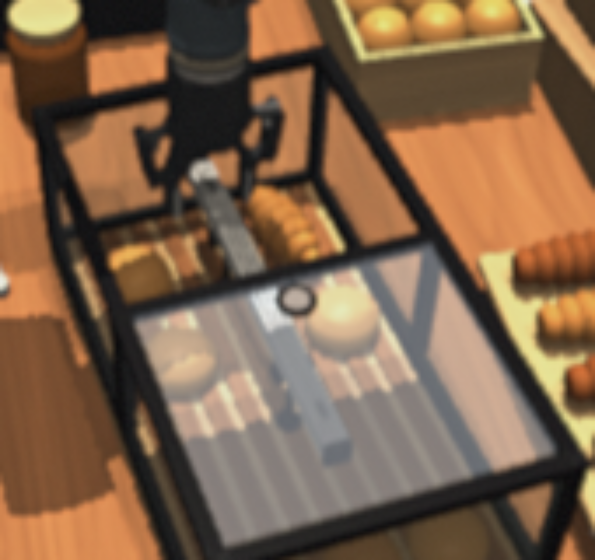

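The fingers straddle the bar at (205,180), near its open end. I'll close on it and lift a little.

{"fn": "drive_tool", "kwargs": {
  "motion": [
    [[45, 0, 0, 0, 0], [30, 0, 0, 0, 0], [20, 0, 0, 0, 0], [20, 0, 0, 0, 0], [20, 0, 0, 0, 0], [20, 0, 0, 0, 0], [20, 0, 0, 0, 0]]
  ],
  "squeeze": 60
}}

```text
t: 8.45
tcp_pos: [0.5319, 0.1713, 0.0989]
tool_rot: [0.659, 0.752, 0.001, 0.001]
force: [-0.3, 0.0, 5.4]
finger_gap: 0.27
gripper_force: 62.1
```

{"fn": "drive_tool", "kwargs": {
  "motion": [
    [[20, 0, 0, -0.15, 0], [20, 0, 0, -0.3, 0], [20, 0, 0, -0.5, 0], [20, 0, 0, -0.7, 0], [20, 0, 0, -0.9, 0], [20, 0, 0, -1, 0], [20, 0, 0, -1, 0]]
  ]
}}

```text
t: 9.15
tcp_pos: [0.5312, 0.1711, 0.1287]
tool_rot: [0.659, 0.752, 0.0, 0.0]
force: [-0.9, 0.1, -2.1]
finger_gap: 0.269
gripper_force: 61.2
```

```bash
python3 -c "
from h import *
from station import manip
s=manip.sense(); print(s['t'],local(s),s['force'],s['ft_torque'],s['finger_gap']*85.4,s['gripper_force'])
cv2.imwrite('pics/s6.png',cv2.resize(manip.snapshot('side')[90:250,200:370,::-1],None,fx=3.5,fy=3.5))"
```

```text
9.15 [0.0013 0.1718 0.1287] [-0.90449376  0.13931612 -2.13305881] [2.13402838e-01 8.61228279e-05 1.37694446e-03] 22.942819362749358 61.2139105796814
```

View pics/s6.png

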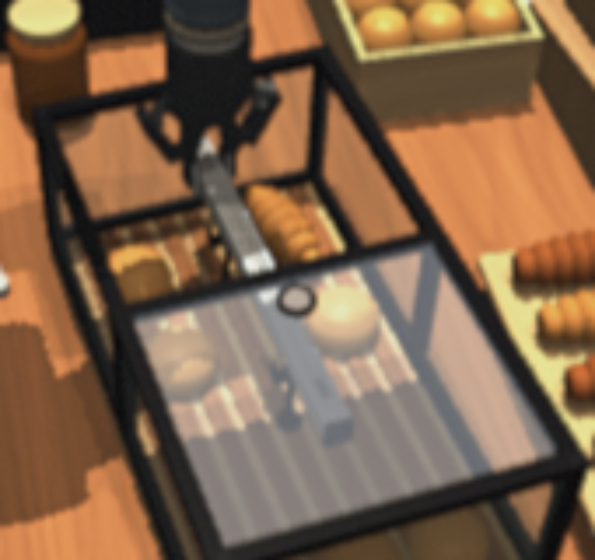

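The bar came up level and clear of both saddles. Next I'll tilt it gently against the pane's edge using a lighter grip, watching the force.

{"fn": "drive_tool", "kwargs": {
  "motion": [
    [[20, 0, 0, -0.15, 0], [20, 0, 0, -0.3, 0], [20, 0, 0, -0.45, 0], [20, 0, 0, -0.6, 0], [20, 0, 0, -0.68, 0], [20, 0, 0, -0.76, 0], [20, 0, 0, -0.82, 0]]
  ],
  "squeeze": 35
}}

```text
t: 9.9
tcp_pos: [0.5311, 0.1711, 0.1527]
tool_rot: [0.659, 0.752, 0.0, -0.0]
force: [0.6, -0.3, -3.3]
finger_gap: 0.27
gripper_force: 61.0
```

```bash
cat > st.py <<'E'
from h import *
from station import manip
s=manip.sense(); print(s['t'],local(s),s['force'].round(2),s['ft_torque'].round(3),s['finger_gap']*85.4,s['gripper_force'])
E
python3 st.py
```

```text
9.9 [0.0012 0.1718 0.1527] [ 0.6  -0.29 -3.3 ] [0.483 0.054 0.082] 23.05424282162588 60.976749658584595
```

{"fn": "drive_tool", "kwargs": {
  "motion": [
    [[20, 0, 0, -0.08, 0], [20, 0, 0, -0.16, 0], [20, 0, 0, -0.24, 0]]
  ],
  "squeeze": 35
}}

```text
t: 10.2
tcp_pos: [0.5309, 0.1711, 0.1599]
tool_rot: [0.659, 0.752, -0.0, -0.0]
force: [0.1, -0.7, -4.0]
finger_gap: 0.268
gripper_force: 60.8
```

```bash
python3 st.py
```

```text
10.2 [0.001  0.1718 0.1599] [ 0.11 -0.66 -4.01] [0.584 0.025 0.085] 22.887671653979883 60.80628275871277
```

{"fn": "drive_tool", "kwargs": {
  "motion": [
    [[20, 0, 0, -0.1, 0], [20, 0, 0, -0.2, 0], [20, 0, 0, -0.3, 0], [20, 0, 0, -0.4, 0], [20, 0, 0, -0.5, 0]]
  ]
}}

```text
t: 10.7
tcp_pos: [0.5309, 0.171, 0.1751]
tool_rot: [0.659, 0.752, -0.0, -0.0]
force: [1.0, -1.3, -4.2]
finger_gap: 0.269
gripper_force: 60.6
```

```bash
python3 st.py; python3 -c "
from h import *
from station import manip
cv2.imwrite('pics/s7.png',cv2.resize(manip.snapshot('side')[70:250,200:370,::-1],None,fx=3.3,fy=3.3))"
```

```text
10.7 [0.001  0.1717 0.1751] [ 0.97 -1.26 -4.15] [ 0.493 -0.033  0.087] 22.96423963501331 60.5780553817749
```

View pics/s7.png

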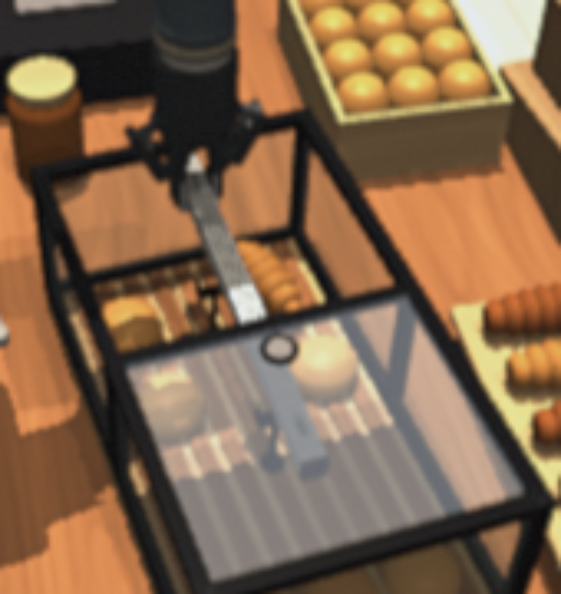

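The bar is pivoting in the pads with about 2 N on the pane edge. I'll carry on to about 27°.

{"fn": "drive_tool", "kwargs": {
  "motion": [
    [[20, 0, 0, -0.13, 0], [20, 0, 0, -0.26, 0], [20, 0, 0, -0.39, 0], [20, 0, 0, -0.52, 0], [20, 0, 0, -0.65, 0], [20, 0, 0, -0.78, 0], [20, 0, 0, -0.91, 0]]
  ]
}}

```text
t: 11.45
tcp_pos: [0.531, 0.1711, 0.2025]
tool_rot: [0.659, 0.752, 0.0, -0.0]
force: [0.3, -0.4, -3.6]
finger_gap: 0.267
gripper_force: 60.4
```

{"fn": "drive_tool", "kwargs": {
  "motion": [
    [[20, 0, 0, -0.13, 0], [20, 0, 0, -0.26, 0], [20, 0, 0, -0.39, 0], [20, 0, 0, -0.52, 0], [20, 0, 0, -0.65, 0], [20, 0, 0, -0.78, 0], [20, 0, 0, -0.91, 0], [20, 0, 0, -1, 0], [20, 0, 0, -1, 0]]
  ]
}}

```text
t: 12.35
tcp_pos: [0.5312, 0.1712, 0.2327]
tool_rot: [0.659, 0.752, 0.0, 0.0]
force: [-1.2, 0.6, -2.9]
finger_gap: 0.266
gripper_force: 60.5
```

```bash
python3 st.py
```

```text
12.35 [0.0013 0.1719 0.2327] [-1.17  0.59 -2.91] [0.623 0.121 0.013] 22.705194941865958 60.52353501319885
```

```bash
python3 -c "
from h import *
from station import manip
a=manip.snapshot('side')[50:250,190:370,::-1];b=manip.snapshot('top')[70:230,130:330,::-1]
cv2.imwrite('pics/s8.png',np.hstack([cv2.resize(a,(360,400)),cv2.resize(b,(440,352)).copy() if 0 else cv2.copyMakeBorder(cv2.resize(b,(440,352)),0,48,0,0,cv2.BORDER_CONSTANT)]))"
```

```text
(no output)
```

View pics/s8.png

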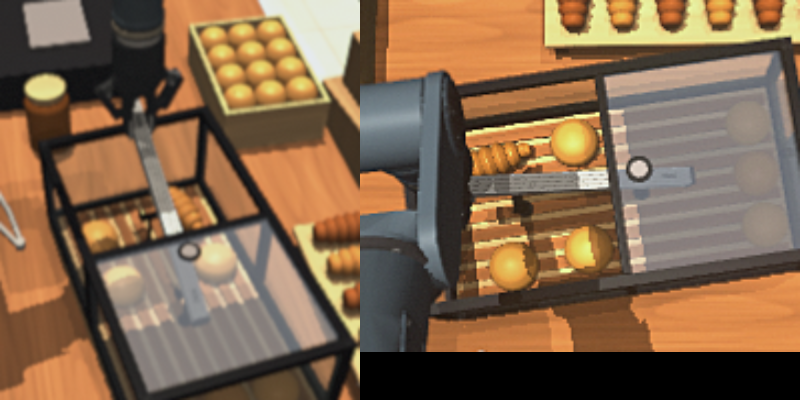

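The bar is tilted, with its covered end at (192,310) in the side crop and (692,177) in the top crop. Nothing else has moved. I'll triangulate that end.

```bash
python3 -c "
from h import *
from station import manip
mt,ms=manip.camera_model('top'),manip.camera_model('side')
o1,d1=ray(mt,[280.9,150.5]);o2,d2=ray(ms,[286,205]);d1,d2=d1[0],d2[0]
t=np.linalg.lstsq(np.c_[d1,-d2],o2-o1,rcond=None)[0]
for p in (o1+t[0]*d1,o2+t[1]*d2): print(((p[:2]-C)@EX,(p[:2]-C)@EY,p[2]))"
```

```text
(np.float64(-0.01009596967436946), np.float64(-0.10744398102296832), np.float64(0.1421124346809881))
(np.float64(-0.014465075645018), np.float64(-0.10671475027145902), np.float64(0.14120918930782778))
```

{"fn": "drive_tool", "kwargs": {
  "motion": [
    [[20, 0.1, 0, 0.05, 0], [20, 0.3, 0, -0.04, 0], [20, 0.6, 0, -0.16, 0], [20, 1, 0, -0.32, 0], [20, 1.4, 0, -0.48, 0], [20, 1.8, 0, -0.64, 0], [20, 2.2, 0, -0.8, 0], [20, 2.6, 0, -0.96, 0]]
  ]
}}

```text
t: 13.25
tcp_pos: [0.5206, 0.2496, 0.2615]
tool_rot: [0.659, 0.752, 0.0, 0.0]
force: [0.0, -0.6, -2.0]
finger_gap: 0.267
gripper_force: 60.6
```

{"fn": "drive_tool", "kwargs": {
  "motion": [
    [[20, 0.4, 0, -0.16, 0], [20, 0.8, 0, -0.32, 0], [20, 1.2, 0, -0.48, 0], [20, 1.6, 0, -0.64, 0], [20, 2, 0, -0.8, 0], [20, 2.4, 0, -1, 0], [20, 2.6, 0, -1.15, 0], [20, 2.7, 0, -1.2, 0]]
  ]
}}

```text
t: 14.05
tcp_pos: [0.5103, 0.3295, 0.2977]
tool_rot: [0.659, 0.752, 0.001, 0.0]
force: [0.1, 0.0, -2.8]
finger_gap: 0.272
gripper_force: 60.7
```

```bash
python3 st.py; python3 -c "
from h import *
from station import manip
b=manip.snapshot('top');m=manip.camera_model('top')
s=manip.sense();print(s['q'].round(2))
# bright/grey lamp pixels inside the opening: report furthest -y neutral pixel on the bar axis
n=(np.ptp(b.astype(int),axis=2)<30)&(b.max(2)>70)
ys,xs=np.nonzero(n[70:230,130:330]);P=np.c_[xs+130,ys+70]
W=plane(m,P,.19);L=np.c_[(W[:,:2]-C)@EX,(W[:,:2]-C)@EY]
k=(abs(L[:,0])<.05)&(L[:,1]>-.2)&(L[:,1]<.24)
print(np.histogram(L[k,1],bins=np.arange(-.2,.25,.02)))"
```

```text
14.05 [0.0021 0.3316 0.2977] [ 0.14  0.04 -2.84] [ 0.199  0.017 -0.017] 23.24192100101187 60.68269371986389
[0.39 0.44 1.4  0.   1.3  0.26]
(array([250, 254, 253, 254, 254, 255, 251, 238, 147,  79,   0,   0,  24,
        60,  62,  59,  64,  65,  58,  69,  65,  67]), array([-2.00000000e-01, -1.80000000e-01, -1.60000000e-01, -1.40000000e-01,
       -1.20000000e-01, -1.00000000e-01, -8.00000000e-02, -6.00000000e-02,
       -4.00000000e-02, -2.00000000e-02, -1.11022302e-16,  2.00000000e-02,
        4.00000000e-02,  6.00000000e-02,  8.00000000e-02,  1.00000000e-01,
        1.20000000e-01,  1.40000000e-01,  1.60000000e-01,  1.80000000e-01,
        2.00000000e-01,  2.20000000e-01,  2.40000000e-01]))
```

The bar's lower end is about 4–5 cm clear of the pane edge, and only its weight is on the gripper. I'll lift straight up.

{"fn": "drive_tool", "kwargs": {
  "motion": [
    [[20, 0, 0, -0.3, 0], [20, 0, 0, -0.8, 0], [20, 0, 0, -1.4, 0], [20, 0, 0, -2, 0], [20, 0, 0, -2.6, 0], [20, 0, 0, -3.2, 0], [20, 0, 0, -3.8, 0], [20, 0, 0, -4.3, 0], [20, 0, 0, -4.7, 0], [20, 0, 0, -5, 0]]
  ]
}}

```text
t: 15.1
tcp_pos: [0.5103, 0.3282, 0.4482]
tool_rot: [0.659, 0.752, 0.0, 0.0]
force: [-0.4, 0.6, -1.7]
finger_gap: 0.271
gripper_force: 60.7
```

{"fn": "drive_tool", "kwargs": {
  "motion": [
    [[20, 0, 0, 0, 0], [20, 0, 0, 0, 0], [20, 0, 0, 0, 0], [20, 0, 0, 0, 0], [20, 0, 0, 0, 0], [20, 0, 0, 0, 0]]
  ]
}}

```text
t: 15.7
tcp_pos: [0.51, 0.3286, 0.4466]
tool_rot: [0.659, 0.752, -0.0, -0.0]
force: [1.0, 0.5, -1.7]
finger_gap: 0.264
gripper_force: 60.7
```

```bash
python3 st.py; python3 - <<'E'
from h import *
from station import manip
L=lambda p:np.r_[(p[:2]-C)@EX,(p[:2]-C)@EY,p[2]].round(3)
s=manip.sense(); g=s["tcp_pos"]-[0,0,.019]*np.array([1,1,-1])
# find lamp lower end: project predicted end for tilts into both views, test colour change via neutral mask along bar line
for n in ("top","side"):
    b=manip.snapshot(n); m=manip.camera_model(n); f=192/np.tan(np.radians(m["fov_y"])/2)
    for deg in (15,20,25,30,35):
        e=g+np.r_[-EY*np.cos(np.radians(deg)),-np.sin(np.radians(deg))]*np.array([.25,.29,.31,.33,.36])[:,None]
        c=R.from_quat(m["orientation"]).inv().apply(e-m["origin"])
        u=c[:,0]/-c[:,2];v=-c[:,1]/-c[:,2];k=1+m["k1"]*(u*u+v*v)
        px=np.c_[m["cx"]+f*u*k,m["cy"]+f*v*k].round().astype(int)
        print(n,deg,[tuple(map(int,b[y,x])) for x,y in px],px[2])
E
```

```text
15.7 [0.0017 0.3307 0.4466] [ 0.98  0.5  -1.65] [ 0.219 -0.012  0.018] 22.515277607715348 60.73424220085144
top 15 [(232, 138, 50), (160, 109, 55), (229, 227, 109), (232, 168, 76), (192, 161, 143)] [224 133]
top 20 [(227, 227, 218), (232, 237, 234), (232, 220, 100), (230, 217, 103), (69, 62, 58)] [222 136]
top 25 [(239, 248, 238), (228, 226, 214), (34, 27, 25), (231, 203, 92), (126, 102, 69)] [219 139]
top 30 [(230, 227, 217), (212, 214, 200), (234, 232, 223), (244, 161, 72), (129, 89, 45)] [215 142]
top 35 [(242, 249, 248), (251, 248, 236), (229, 223, 210), (155, 149, 140), (84, 57, 32)] [211 145]
side 15 [(221, 148, 99), (220, 138, 79), (219, 136, 81), (12, 9, 11), (180, 122, 80)] [277 103]
side 20 [(221, 221, 212), (227, 230, 222), (235, 236, 227), (175, 117, 75), (194, 131, 85)] [275 110]
side 25 [(223, 223, 214), (223, 223, 211), (66, 63, 61), (206, 138, 88), (189, 128, 82)] [274 115]
side 30 [(232, 231, 223), (231, 234, 224), (76, 51, 34), (175, 119, 78), (169, 116, 75)] [272 119]
side 35 [(184, 187, 178), (97, 84, 74), (168, 115, 75), (151, 105, 70), (141, 99, 66)] [270 122]
```

The tilt is about 25°, so the lower end is at z ≈ 0.33 m, well above 0.23. Everything is still, so I'm handing in.

```bash
python3 -c "
from station import manip
print(manip.sign_off())"
```

```text
the job is handed in; nothing more can be done
None
```

I handed the job in with the dimmer lever measured upright and the lamp bar held still in the gripper, out through the opening, its lower end about 14 cm above the case top; the sign-off returned no verdict.

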